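# Find the cover that rocks and hold it home

## Task

One of the four identical covers on the wiring box is not screwed down and rocks when it is pressed near its near or far edge. With the fingertips, press the covers near an edge one after another until you find the one that rocks, then push that cover down in its middle until it sits level and fully home, and finish while still holding it down there so that its screws can be tightened. Lift nothing, and leave the tire gauge, hammer and jar where they are.

Things in the scene. Friction and masses are not known exactly. Their poses are not given: they have to be found in the camera images.
- box: Aluminium wiring box fixed to the countertop, 110 mm along its x (from the robot's side, near, to far), 330 mm along its y, 40 mm high; origin at the centre of its underside. Its four covers stand in a row along its y.
- place_1 (a point): Centre of the top of the first cover, at the box's -y end, about 51 mm above the countertop; the point is fixed to the box and does not move with the cover. Covers are alike: grey plastic, flat on top, 80 mm along the box's x, 60 mm along its y, 76 mm from centre to centre, with flush screw heads 23 mm either side of the middle along y.
- place_2 (a point): The same for the second cover. The tops really lie up to 2 mm above or below these points, differently at each place, so height does not tell which cover is loose.
- place_3 (a point): The same for the third cover. Any of the four can be the loose one; the other three are rigid.
- place_4 (a point): The same for the fourth cover, at the box's +y end.
- rock (a joint): Tilt (rad) of the loose cover, whichever place it is at, about the line through its two screws (the box's y). 0 when level and untouched, positive when its far edge (box +x) goes down, negative when its near edge goes down. It springs back; about 5 N pressed 22 mm from the middle tilts it by 0.07 and lowers its middle by about 4 mm.
- sink (a joint): How far (m) the middle of the loose cover has been pushed down from where it rests. 0 untouched; it is fully home on its hard seat at about 0.007, which takes about 8 N in the middle, and it springs back up when let go. Negative if it is pulled up.
- gauge: Chrome pencil-type tire gauge lying on the countertop, about 160 mm long along its x, 17 mm high; origin under its middle. To be left alone.
- hammer_grip (a point): Point on the handle of a small steel hammer lying on the countertop, about 240 mm long. To be left alone.
- jar: Glass jar of nylon clips with a metal lid, 69 mm wide, 96 mm high, standing on the countertop; origin at the centre of its underside. To be left alone.

How it is judged:
By the outcome, as a careful person would: the job done as asked, in the order asked, and still so for the second after the job is handed in, while the arm keeps its last pose, push and grip.
It also fails if it takes over 45 s, if anything falls off the work surface, if the arm or the gripper's body presses on something with over 40 N, if the wrist force passes 120 N, or if a joint passes its speed limit or range.

## Robot

A 7-joint arm with a two-finger parallel gripper is mounted at the origin on the work surface. World frame = base frame: x ahead of the robot, y to its left, z up, the work surface at z = 0. Lengths are in m, angles in rad, forces in N, time in s.
With the tool pointing down it reaches from about 0.4 to 0.85 m from the base axis. Payload 4.5 kg.
Tool frame: the origin (TCP) lies at the very end of the fingers, on their centre line; the grasp point (between the pads) lies 19 mm behind it; z points along the fingers, y is the direction in which the jaws open and shut (so a half turn about z gives the same grasp; the last joint's range is limited). The gripper opens to 88 mm and grips with 3 to 60 N. Pads are 18 mm wide; open, the fingers measure 123 mm over their backs; the gripper's body (75 mm by 187 mm) begins 45 mm behind the grasp point.
Start: joints at [-1.248, 0.689, -0.195, 1.565, 0.157, 0.902, -0.215], TCP at [0.178, 0.599, 0.205] pointing down, gripper open.
Joint ranges: [-3.01, 3.01], [-0.46, 2.08], [-1.47, 1.51], [0.13, 2.56], [-1, 4.14], [0.04, 2.09], [-2.66, 2.66]. Speed limits (rad/s): [2.57, 2.57, 3.14, 3.14, 3.14, 3.14, 3.14].

## Interface

Orientations are given as a rotation vector (axis times angle).
In Python, from bench import telemetry, cams, ticket gives the robot as it stands.
- The arm moves only by the tool arm_command, never from a script. Its argument "moves" is a list of rows, each a list of 3 entries, a list of its own where there are three numbers: the shift along the tool's x, y, z in mm, then the turn, a rotation vector about the tool's x, y, z in rad, then the closure in counts, from 0 (fully open) to 255 (shut). A call has 1 to 12 rows; each row shifts and turns the pose as measured when the row begins, along the tool's axes as they then stand; what a row does not reach is not made up. A row lasts 1/12 s, in which the tool goes at most 41.7 mm and 7.16 degrees, less where a joint would pass 70% of its speed; a pose out of reach is approached as far as the arm can. A call with a gripper value outside its range is refused whole. The fingers move at their own pace and stop on an object; the grip force is fixed at half the most. Time passes only in rows, so rows that do not move let the fingers close. It gives the time, the measured TCP pose, the force and the opening at its end, in the units of the state.
- telemetry.state(): the state, without advancing time (a new reading comes with each control period).
- cams.grab_frame(name): name is "scene" or "side" or "wrist"; returns a dict with "pixels" (400x640x3 uint8, red, green, blue), "fx", "fy", "cx", "cy" (pixels), "rvec" (rotation vector, rad) and "tvec" (3), from world to camera coordinates, as OpenCV has them. Camera axes: x right, y down, z forward; pixel columns grow to the right and rows downward; lengths in m; the calibration is good to about 2 mm. A picture is of the moment at which its call begins. There is no depth.
- ticket.hand_in(): hands the job in, once; it reports no verdict.
The state is a dict: "time": time; "joints": joint angles; "qd": joint speeds; "effort": joint torques, N m; "eef_pos": TCP position; "tcp_rot": TCP orientation; "wrist_force": force on the tool from outside, world axes, zero at the start; "moment": the same for the moment, N m; "grip_width": opening from 0.0 (shut) to 1.0 (fully open).
Only numpy, scipy, OpenCV 4.12 (cv2) and the standard library are available. Lean on these libraries where they do the work, as an engineer would, in place of code of your own. Each camera call takes 0.05 s, during which the arm holds its last target. There are 200 camera calls.

## Working session

There is one attempt and no reset: what is moved stays moved. The work goes in short steps, Python scripts to look and compute and a tool call to move; the robot and the scene stay as the last step left them, time stands still between calls to the robot, and variables do not carry over. Pictures are saved under pics/ and viewed, about 8 in all and at most 12, crops included, and the job is handed in when it is done.

Besides the shell and the picture viewer there is one more tool, called after "Request:" by a JSON object that holds its "method" and its "body", one argument or row to a line. arm_command: Moves the arm, as the interface text tells. Its arguments: {"type":"object","properties":{"moves":{"type":"array","items":{"type":"array"}}},"required":["moves"]}

```bash
mkdir -p pics; python3 - <<'E'
from bench import telemetry, cams
import cv2
s=telemetry.state()
for k,v in s.items(): print(k,v)
for n in ("scene","side"):
    f=cams.grab_frame(n); print(n,{k:f[k] for k in f if k!="pixels"})
    cv2.imwrite(f"pics/{n}0.png",f["pixels"][:,:,::-1])
E
```

```text
time 0.0
joints [-1.24822954  0.6899912  -0.19452057  1.56631977  0.15729532  0.9024893
 -0.21509074]
qd [-0.00154944  0.00089839  0.00015332  0.00154102  0.00057665 -0.00099292
 -0.00038323]
effort [ 2.83089694e-04 -5.27558541e+01 -1.26645729e+00 -1.53425074e+01
 -5.25872782e-02  6.79732490e-03  1.80926927e-04]
eef_pos [0.17783355 0.5984565  0.20441221]
tcp_rot [-4.51854675e-01 -3.10878407e+00  2.84420651e-03]
wrist_force [ 0.83424427 -0.55584896  0.1517794 ]
moment [ 0.03633713 -0.0329248   0.0194706 ]
grip_width 0.9964899730862865
scene {'fx': 513.0558995543306, 'fy': 513.0558995543306, 'cx': 324.46026759342885, 'cy': 201.6991729010201, 'rvec': array([ 1.58699182,  1.72308841, -0.91879189]), 'tvec': array([-0.0614447 , -0.27440626,  1.46344619])}
side {'fx': 400.94148006850895, 'fy': 400.94148006850895, 'cx': 320.6544709313741, 'cy': 198.6852404695364, 'rvec': array([ 2.0557395 , -0.67654819,  0.38970233]), 'tvec': array([-0.38256639,  0.26644422,  0.5022949 ])}
```

View pics/scene0.png

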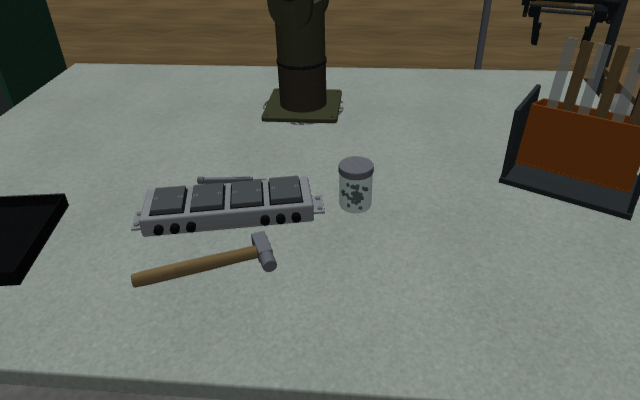

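View pics/side0.png

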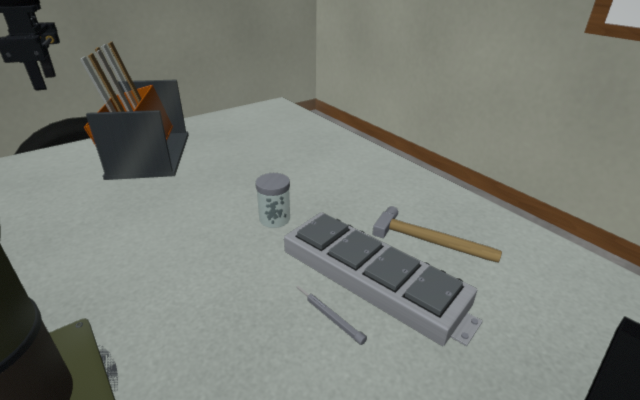

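The scene view shows the box at about px (140–320, 180–232), the jar at (355,185), the hammer at (205,262) and the gauge behind the box at (225,180). The side view shows four dark cover tops at about (322,231), (355,248), (391,267) and (433,289), with the gauge at (335,318). Next I'll segment the cover tops in both views.

```bash
cat > h.py <<'E'
import numpy as np, cv2
from bench import telemetry, cams
from scipy.spatial.transform import Rotation as R
def ray(f,uv,z):
    M=R.from_rotvec(f["rvec"]).as_matrix(); c=-M.T@f["tvec"]
    d=M.T@np.array([(uv[0]-f["cx"])/f["fx"],(uv[1]-f["cy"])/f["fy"],1]); 
    return c+d*(z-c[2])/d[2]
E
python3 - <<'E'
from h import *
for n,(x0,y0,x1,y1) in {"scene":(125,165,330,245),"side":(275,200,490,350)}.items():
    f=cams.grab_frame(n); im=f["pixels"]; g=im.max(2).astype(int)
    roi=g[y0:y1,x0:x1]; print(n,np.histogram(roi,bins=range(0,260,15))[0])
    m=((roi>60)&(roi<105)).astype(np.uint8)*255
    m=cv2.morphologyEx(m,cv2.MORPH_OPEN,np.ones((3,3)))
    cs,_=cv2.findContours(m,cv2.RETR_EXTERNAL,cv2.CHAIN_APPROX_NONE)
    for c in cs:
        if cv2.contourArea(c)<200: continue
        M=cv2.moments(c); u=(M['m10']/M['m00']+x0,M['m01']/M['m00']+y0)
        print(np.round(u,1),cv2.contourArea(c),ray(f,u,.051).round(4))
    a=cv2.resize(im[y0:y1,x0:x1,::-1],None,fx=3.5,fy=3.5,interpolation=cv2.INTER_CUBIC)
    b=cv2.resize(m,None,fx=1.5,fy=1.5)
    cv2.imwrite(f"pics/{n}_c.png",a); cv2.imwrite(f"pics/{n}_m.png",b)
a=cv2.imread("pics/scene_c.png");b=cv2.imread("pics/side_m.png");c=cv2.imread("pics/scene_m.png")
o=np.zeros((a.shape[0]+b.shape[0],max(a.shape[1],b.shape[1]+c.shape[1]),3),np.uint8)
o[:a.shape[0],:a.shape[1]]=a;o[a.shape[0]:,:b.shape[1]]=b;o[a.shape[0]:a.shape[0]+c.shape[0],b.shape[1]:b.shape[1]+c.shape[1]]=c
cv2.imwrite("pics/comb.png",o)
E
```

```text
scene [ 349  367  593  329 2231 2659  375  584 1600 7301   12    0    0    0
    0    0    0]
[226.2 219.7] 1937.5 [ 0.6183 -0.0608  0.051 ]
[167.3 197.7] 613.5 [ 0.556  -0.1933  0.051 ]
[206.7 194.3] 601.5 [ 0.5392 -0.1197  0.051 ]
[246.4 191. ] 601.5 [ 0.5225 -0.0445  0.051 ]
[284.4 187. ] 574.5 [0.5034 0.0282 0.051 ]
side [    0     0   227   398   431   797  4513  2496  2810  3462 17109     7
     0     0     0     0     0]
[433.2 289.3] 1429.0 [ 0.5451 -0.1999  0.051 ]
[391.  267.6] 1155.5 [ 0.5275 -0.1264  0.051 ]
[354.5 248.4] 963.0 [ 0.511  -0.0538  0.051 ]
[320.8 230.4] 812.5 [0.4946 0.0224 0.051 ]
```

View pics/comb.png

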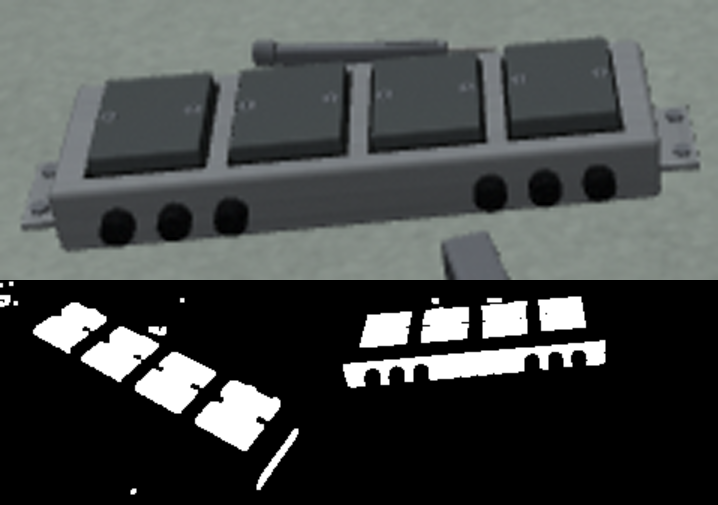

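The crop shows four clean cover tops with screw heads and sloping sides. The two views disagree by about 11 mm on the z = 51 mm plane, so I'll fit metric rectangles to the contours and triangulate.

```bash
python3 - <<'E'
from h import *
C={}
P={}
for n,(x0,y0,x1,y1),lo,hi in (("scene",(125,165,330,212),66,92),("side",(275,200,490,350),80,106)):
    f=cams.grab_frame(n); im=f["pixels"]; g=im.max(2).astype(int)
    M=R.from_rotvec(f["rvec"]).as_matrix(); print(n,"cam",(-M.T@f["tvec"]).round(3))
    K=np.array([[f["fx"],0,f["cx"]],[0,f["fy"],f["cy"]],[0,0,1]]);P[n]=K@np.c_[M,f["tvec"]]
    roi=g[y0:y1,x0:x1]; m=((roi>lo)&(roi<hi)).astype(np.uint8)*255
    m=cv2.morphologyEx(m,cv2.MORPH_OPEN,np.ones((3,3)))
    cs,_=cv2.findContours(m,cv2.RETR_EXTERNAL,cv2.CHAIN_APPROX_NONE)
    L=[]
    for c in cs:
        if cv2.contourArea(c)<300: continue
        pts=np.array([ray(f,p[0]+[x0,y0],.051)[:2] for p in c],np.float32)*1000
        r=cv2.minAreaRect(pts); L.append(r)
        v=(P[n]@np.r_[np.array(r[0])/1000,.051,1]); uv=v[:2]/v[2]
        C.setdefault(n,[]).append((r[0][1],uv))
        q=r[0]; w=im[int(uv[1])+3,int(uv[0])]
        print(np.round(r[0],1),np.round(r[1],1),round(r[2],1),uv.round(1),w)
a=sorted(C["scene"],key=lambda t:t[0]);b=sorted(C["side"],key=lambda t:t[0])
if len(a)==len(b)==4:
    X=cv2.triangulatePoints(P["scene"],P["side"],np.array([t[1] for t in a]).T,np.array([t[1] for t in b]).T)
    print((X[:3]/X[3]).T.round(4))
E
```

```text
scene cam [1.347 0.194 0.607]
[ 554.4 -193.7] [75.1 57.9] 12.4 [167.4 197.2] [68 74 76]
[ 537.3 -119.4] [76.7 57.3] 12.7 [207.1 193.8] [69 74 76]
[520.  -45.2] [80.  56.6] 13.1 [246.3 190.3] [69 74 77]
[502.  28.] [75.  58.5] 13.1 [284.4 186.7] [69 74 76]
side cam [ 0.132 -0.449  0.5  ]
[ 551.4 -196.7] [82.8 58.3] 12.6 [434.2 286.3] [83 89 91]
[ 532.7 -123.4] [79.5 58. ] 12.6 [392.  265.4] [83 89 91]
[515.8 -50.1] [80.9 57.8] 13.1 [355.2 246.3] [83 89 92]
[501.4  26.2] [81.7 57.8] 12.9 [322.5 228.1] [84 89 92]
[[ 0.5525 -0.1951  0.0494]
 [ 0.5344 -0.121   0.0488]
 [ 0.5175 -0.0467  0.0488]
 [ 0.5018  0.0276  0.0505]]
```

The two views now agree to about 3 mm, with the box yawed about 12.9°. Next I'll locate the obstacles and work out the moves in the tool frame.

```bash
cat >> h.py <<'E'
c0=np.array([.5270,-.0840]); bx=np.array([.975,.223]); by=np.array([-.223,.975])
def goto(k,dx,z,dy=0):
    """shift in current tool axes (mm) and turn to get above cover k (1-4), dx mm along box x"""
    s=telemetry.state(); M=R.from_rotvec(s["tcp_rot"])
    p=np.r_[c0+by*(.076*(k-2.5)+dy/1000)+bx*dx/1000,z]
    T=R.from_matrix(np.c_[np.r_[-bx,0],np.r_[by,0],[0,0,-1]])
    print("k",k,"t",round(s["time"],2),"pos",s["eef_pos"].round(4) if hasattr(s["eef_pos"],'round') else s["eef_pos"],"shift",(M.inv().apply(p-s["eef_pos"])*1000).round(1),"turn",(M.inv()*T).as_rotvec().round(3),"F",np.round(s["wrist_force"],2))
E
python3 - <<'E'
from h import *
f=cams.grab_frame("scene")
for n,uv,z in [("jar",(355,208),0),("block",(502,183),0),("block",(632,213),0),("hamhead",(262,258),.02)]: print(n,ray(f,uv,z).round(3))
f=cams.grab_frame("side")
for n,uv in [("jar",(274,222)),("block",(105,178)),("block",(176,173)),("block",(186,137))]: print(n,ray(f,uv,0).round(3))
goto(4,-27,.205)
goto(4,-27,.075)
E
```

```text
jar [0.494 0.169 0.   ]
block [0.379 0.483 0.   ]
block [0.474 0.716 0.   ]
hamhead [0.683 0.015 0.02 ]
jar [0.473 0.158 0.   ]
block [0.23  0.562 0.   ]
block [0.381 0.486 0.   ]
block [0.485 0.688 0.   ]
k 4 t 0.4 pos [0.178  0.599  0.2051] shift [-4.495e+02 -4.693e+02  2.000e-01] turn [-0.    -0.    -0.514] F [-0.1  -0.02  0.26]
k 4 t 0.4 pos [0.178  0.599  0.2051] shift [-449.5 -469.3  130.2] turn [-0.    -0.    -0.514] F [-0.1  -0.02  0.26]
```

Request:
{"method": "arm_command", "body": {
  "moves": [
    [[-8, -35, 0], [0, 0, 0], 255],
    [[-8, -35, 0], [0, 0, 0], 255],
    [[-8, -35, 0], [0, 0, 0], 255],
    [[-8, -35, 0], [0, 0, 0], 255],
    [[-8, -35, 0], [0, 0, 0], 255],
    [[-33, -14, 0], [0, 0, 0], 255],
    [[-33, -14, 0], [0, 0, 0], 255],
    [[-33, -14, 0], [0, 0, 0], 255],
    [[-33, -14, 0], [0, 0, 0], 255],
    [[-33, -14, 0], [0, 0, 0], 255]
  ]
}}

```text
time: 1.23
eef_pos: [0.3007, 0.3023, 0.2031]
tcp_rot: [-0.42, -3.109, -0.015]
wrist_force: [0.9, 0.7, -0.2]
grip_width: 0.268
```

```bash
python3 -c "
from h import *
goto(4,-27,.205); s=telemetry.state(); print(s['joints'],s['grip_width'])"
```

```text
k 4 t 1.23 pos [0.3007 0.3023 0.2031] shift [-242.8 -224.8   -5.2] turn [ 0.01  -0.003 -0.493] F [ 0.88  0.67 -0.23]
[-0.71493157  0.44821095 -0.25322621  2.13847016  0.18700392  0.56893022
  0.20097478] 0.268438450043465
```

Request:
{"method": "arm_command", "body": {
  "moves": [
    [[-28, -26, 0], [0, 0, 0], 255],
    [[-28, -26, 0], [0, 0, 0], 255],
    [[-28, -26, 0], [0, 0, 0], 255],
    [[-28, -26, 0], [0, 0, 0], 255],
    [[-28, -26, 0], [0, 0, 0], 255],
    [[-28, -26, 0], [0, 0, 0], 255],
    [[-28, -26, 0], [0, 0, 0], 255],
    [[0, 0, 0], [0, 0, -0.12], 255],
    [[0, 0, 0], [0, 0, -0.12], 255],
    [[0, 0, 0], [0, 0, -0.12], 255],
    [[0, 0, 0], [0, 0, -0.12], 255],
    [[0, 0, 0], [0, 0, 0], 255]
  ]
}}

```text
time: 2.23
eef_pos: [0.4577, 0.0538, 0.202]
tcp_rot: [-0.33, 3.112, 0.017]
wrist_force: [0.2, -0.5, -0.3]
grip_width: 0.004
```

```bash
python3 -c "
from h import *
goto(4,-27,.1); s=telemetry.state(); print(s['joints'],s['grip_width'])"
```

```text
k 4 t 2.23 pos [0.4577 0.0538 0.202 ] shift [ -9.  -36.6 101.8] turn [ 0.009  0.013 -0.013] F [ 0.24 -0.45 -0.3 ]
[ 0.08329418  0.50501232 -0.44073503  2.04934378  0.33756311  0.64244988
  1.20290358] 0.003594854743359611
```

Request:
{"method": "arm_command", "body": {
  "moves": [
    [[-4, -14, 0], [0.009, 0.013, -0.013], 255],
    [[-3, -14, 10], [0, 0, 0], 255],
    [[-2, -8, 25], [0, 0, 0], 255],
    [[0, -3, 25], [0, 0, 0], 255],
    [[0, 0, 25], [0, 0, 0], 255],
    [[0, 0, 20], [0, 0, 0], 255],
    [[0, 0, 15], [0, 0, 0], 255],
    [[0, 0, 0], [0, 0, 0], 255],
    [[0, 0, 0], [0, 0, 0], 255]
  ]
}}

```text
time: 2.98
eef_pos: [0.479, 0.013, 0.075]
tcp_rot: [-0.306, 3.121, -0.001]
wrist_force: [0.1, -0.5, -0.4]
grip_width: 0.005
```

```bash
python3 -c "
from h import *
goto(4,-27,.051)
for n in ('scene','wrist'):
  f=cams.grab_frame(n); cv2.imwrite('pics/%s1.png'%n,f['pixels'][:,:,::-1])
f=cv2.imread('pics/scene1.png')[120:260,120:400]; a=cv2.resize(f,(560,280)); b=cv2.resize(cv2.imread('pics/wrist1.png'),(480,300))
o=np.zeros((580,560,3),np.uint8);o[:280]=a;o[280:,:480]=b;cv2.imwrite('pics/c1.png',o)"
```

```text
k 4 t 2.98 pos [0.479 0.013 0.075] shift [ 2.2  8.7 24. ] turn [-0.001  0.006 -0.029] F [ 0.09 -0.51 -0.39]
```

View pics/c1.png

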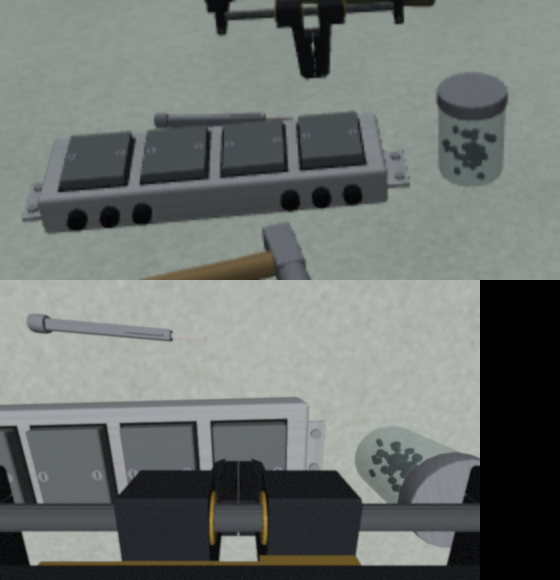

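The scene view shows the closed fingertips above the near part of cover 4, at about (315,75) in the crop. The wrist view agrees, with the finger over cover 4's near half and the jar clear. Now I'll centre and descend to cover 4's near edge.

Request:
{"method": "arm_command", "body": {
  "moves": [
    [[2, 8, 8], [0, 0, -0.029], 255],
    [[0, 0, 6], [0, 0, 0], 255],
    [[0, 0, 0], [0, 0, 0], 255],
    [[0, 0, 2], [0, 0, 0], 255],
    [[0, 0, 2], [0, 0, 0], 255]
  ]
}}

```text
time: 3.5
eef_pos: [0.4801, 0.0204, 0.0614]
tcp_rot: [-0.344, 3.105, 0.0]
wrist_force: [0.5, 0.8, -0.0]
grip_width: 0.002
```

```bash
python3 -c "
from h import *
goto(4,-27,.051)"
```

```text
k 4 t 3.5 pos [0.4801 0.0204 0.0614] shift [ 4.8  1.8 10.3] turn [-0.002  0.017 -0.004] F [ 0.48  0.79 -0.02]
```

Request:
{"method": "arm_command", "body": {
  "moves": [
    [[4, 2, 3], [0, 0.017, 0], 255],
    [[1, 0, 2], [0, 0, 0], 255],
    [[0, 0, 2], [0, 0, 0], 255],
    [[0, 0, 1.5], [0, 0, 0], 255],
    [[0, 0, 1.5], [0, 0, 0], 255]
  ]
}}

```text
time: 3.92
eef_pos: [0.4754, 0.0205, 0.0512]
tcp_rot: [-0.342, 3.122, -0.004]
wrist_force: [-0.1, 0.4, 0.4]
grip_width: 0.003
```

Request:
{"method": "arm_command", "body": {
  "moves": [
    [[0, 0, 1.5], [0, 0, 0], 255],
    [[0, 0, 1.5], [0, 0, 0], 255],
    [[0, 0, 1.5], [0, 0, 0], 255]
  ]
}}

```text
time: 4.17
eef_pos: [0.4753, 0.0204, 0.0462]
tcp_rot: [-0.342, 3.122, -0.004]
wrist_force: [0.1, -0.0, -0.8]
grip_width: 0.008
```

```bash
python3 -c "
from h import *
goto(4,-27,.051)
for n in ('scene','side'):
  f=cams.grab_frame(n); cv2.imwrite('pics/%s2.png'%n,f['pixels'][:,:,::-1])
a=cv2.resize(cv2.imread('pics/scene2.png')[140:240,200:340],None,fx=4,fy=3,interpolation=2)
a=cv2.resize(cv2.imread('pics/scene2.png')[145:220,230:340],(440,300),interpolation=2); b=cv2.resize(cv2.imread('pics/side2.png')[180:290,260:420],(436,300),interpolation=2)
o=np.zeros((600,440,3),np.uint8);o[:300]=a;o[300:,:436]=b;cv2.imwrite('pics/c2.png',o)"
```

```text
k 4 t 4.17 pos [0.4753 0.0204 0.0462] shift [-0.1  0.7 -4.8] turn [-0.002  0.    -0.007] F [ 0.15 -0.04 -0.76]
```

View pics/c2.png

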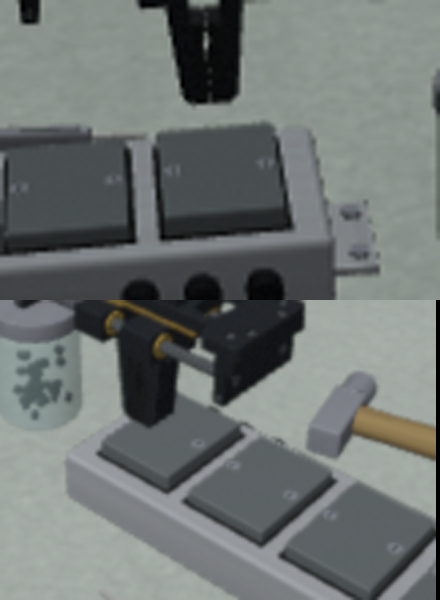

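The fingertip shows at scene px ≈(282,170) and side px ≈(315,226). In the scene view it looks short of the cover's near edge or above it. I'll compare with the projected TCP.

```bash
python3 - <<'E'
from h import *
s=telemetry.state(); Ps=[];pts=[(281.7,170.),(315.,226.)]
for n in ("scene","side"):
    f=cams.grab_frame(n); M=R.from_rotvec(f["rvec"]).as_matrix()
    K=np.array([[f["fx"],0,f["cx"]],[0,f["fy"],f["cy"]],[0,0,1]]);P=K@np.c_[M,f["tvec"]];Ps.append(P)
    pr=lambda X:(lambda v:(v[:2]/v[2]).round(1))(P@np.r_[X,1])
    print(n,"tcp",pr(s["eef_pos"]),"place4",pr([.5016,.0271,.051]))
    for dz in (-.009,.009): print(pr(np.r_[s["eef_pos"][:2]+bx*dz,s["eef_pos"][2]]))
X=cv2.triangulatePoints(Ps[0],Ps[1],np.array(pts[0]).reshape(2,1),np.array(pts[1]).reshape(2,1)); print((X[:3]/X[3]).T)
E
```

```text
scene tcp [282.8 181.4] place4 [283.9 186.5]
[282.5 179.1]
[283.1 183.7]
side tcp [313.  236.8] place4 [322.3 227.8]
[309.7 239.1]
[316.2 234.6]
[[0.47620257 0.01880869 0.07277188]]
```

The xy positions agree. By triangulation, the real fingertips are about 26 mm above the reported TCP, roughly z = 0.073. I'll trust the force reading and keep descending gently.

Request:
{"method": "arm_command", "body": {
  "moves": [
    [[0, 0, 3], [0, 0, 0], 255],
    [[0, 0, 3], [0, 0, 0], 255],
    [[0, 0, 3], [0, 0, 0], 255],
    [[0, 0, 2], [0, 0, 0], 255],
    [[0, 0, 0], [0, 0, 0], 255]
  ]
}}

```text
time: 4.78
eef_pos: [0.4756, 0.0204, 0.0344]
tcp_rot: [-0.342, 3.122, -0.004]
wrist_force: [-0.2, 0.1, -0.2]
grip_width: 0.005
```

Request:
{"method": "arm_command", "body": {
  "moves": [
    [[0, 0, 1.5], [0, 0, 0], 255],
    [[0, 0, 1.5], [0, 0, 0], 255],
    [[0, 0, 1.5], [0, 0, 0], 255],
    [[0, 0, 0], [0, 0, 0], 255]
  ]
}}

```text
time: 5.12
eef_pos: [0.4756, 0.0204, 0.0292]
tcp_rot: [-0.342, 3.122, -0.004]
wrist_force: [-0.2, -0.5, -1.7]
grip_width: 0.005
```

Request:
{"method": "arm_command", "body": {
  "moves": [
    [[0, 0, 1.5], [0, 0, 0], 255],
    [[0, 0, 1.5], [0, 0, 0], 255],
    [[0, 0, 0], [0, 0, 0], 255]
  ]
}}

```text
time: 5.37
eef_pos: [0.4756, 0.0204, 0.026]
tcp_rot: [-0.342, 3.122, -0.004]
wrist_force: [-0.6, -0.6, 0.5]
grip_width: 0.004
```

Request:
{"method": "arm_command", "body": {
  "moves": [
    [[0, 0, 1.5], [0, 0, 0], 255],
    [[0, 0, 1.5], [0, 0, 0], 255],
    [[0, 0, 0], [0, 0, 0], 255]
  ]
}}

```text
time: 5.62
eef_pos: [0.4757, 0.0205, 0.0227]
tcp_rot: [-0.342, 3.122, -0.003]
wrist_force: [0.6, -1.0, 0.5]
grip_width: 0.008
```

Request:
{"method": "arm_command", "body": {
  "moves": [
    [[0, 0, 1.5], [0, 0, 0], 255],
    [[0, 0, 0], [0, 0, 0], 255]
  ]
}}

```text
time: 5.78
eef_pos: [0.4757, 0.0205, 0.021]
tcp_rot: [-0.342, 3.122, -0.003]
wrist_force: [0.3, -0.3, -0.0]
grip_width: 0.005
```

```bash
python3 -c "
from h import *
goto(4,-27,.025)
for n in ('scene','side'):
  f=cams.grab_frame(n); cv2.imwrite('pics/%s3.png'%n,f['pixels'][:,:,::-1])
a=cv2.resize(cv2.imread('pics/scene3.png')[145:220,230:340],(440,300),interpolation=2); b=cv2.resize(cv2.imread('pics/side3.png')[180:290,260:420],(436,300),interpolation=2)
o=np.zeros((600,440,3),np.uint8);o[:300]=a;o[300:,:436]=b;cv2.imwrite('pics/c3.png',o)"
```

```text
k 4 t 5.78 pos [0.4757 0.0205 0.021 ] shift [ 0.3  0.7 -4. ] turn [-0.002  0.001 -0.007] F [ 0.33 -0.29 -0.04]
```

View pics/c3.png

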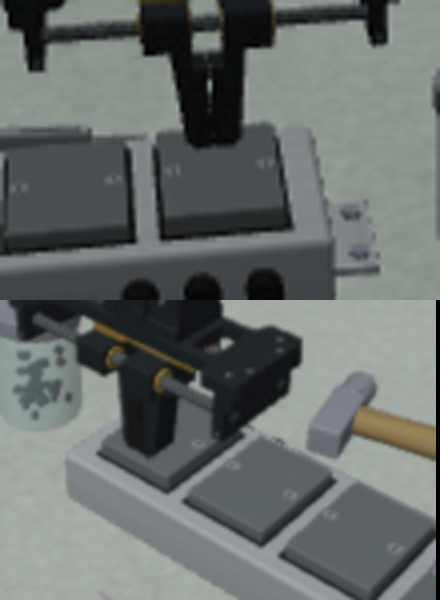

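The tip is now visually just over the cover, at scene px (282,181) and side px (316,237). That puts its real z near 0.047–0.05, so I'll continue gently.

Request:
{"method": "arm_command", "body": {
  "moves": [
    [[0, 0, 1], [0, 0, 0], 255],
    [[0, 0, 1], [0, 0, 0], 255]
  ]
}}

```text
time: 6.05
eef_pos: [0.476, 0.0205, 0.0194]
tcp_rot: [-0.342, 3.121, -0.003]
wrist_force: [-2.9, 0.3, 21.1]
grip_width: 0.006
```

Request:
{"method": "arm_command", "body": {
  "moves": [
    [[0, 0, 1], [0, 0, 0], 255],
    [[0, 0, 1], [0, 0, 0], 255]
  ]
}}

```text
time: 6.22
eef_pos: [0.476, 0.0204, 0.0194]
tcp_rot: [-0.342, 3.119, -0.005]
wrist_force: [-2.5, 0.1, 14.2]
grip_width: 0.001
```

Request:
{"method": "arm_command", "body": {
  "moves": [
    [[0, 0, 1], [0, 0, 0], 255],
    [[0, 0, 1], [0, 0, 0], 255]
  ]
}}

```text
time: 6.38
eef_pos: [0.4761, 0.0204, 0.0194]
tcp_rot: [-0.342, 3.117, -0.006]
wrist_force: [-1.0, 1.0, 13.0]
grip_width: 0.006
```

Cover 4 is rigid: it takes 13–21 N with no movement at TCP z = 0.0194. Next I'll lift 14 mm and move to cover 3.

Request:
{"method": "arm_command", "body": {
  "moves": [
    [[0, 0, -10], [0, 0, 0], 255],
    [[0, 0, -5], [0, 0, 0], 255],
    [[0, -25, 0], [0, 0, 0], 255],
    [[0, -25, 0], [0, 0, 0], 255],
    [[0, -20, 0], [0, 0, 0], 255],
    [[0, 0, 0], [0, 0, 0], 255]
  ]
}}

```text
time: 6.88
eef_pos: [0.4927, -0.0476, 0.036]
tcp_rot: [-0.352, 3.114, -0.004]
wrist_force: [-0.4, -0.7, 0.6]
grip_width: 0.003
```

```bash
python3 -c "
from h import *
goto(3,-27,.022)"
```

```text
k 3 t 6.88 pos [ 0.4927 -0.0476  0.036 ] shift [ 1.8 -5.1 14. ] turn [-0.003  0.007  0.   ] F [-0.45 -0.71  0.57]
```

Request:
{"method": "arm_command", "body": {
  "moves": [
    [[2, -5, 5], [0, 0.007, 0], 255],
    [[0, 0, 4], [0, 0, 0], 255],
    [[0, 0, 2], [0, 0, 0], 255],
    [[0, 0, 0], [0, 0, 0], 255]
  ]
}}

```text
time: 7.22
eef_pos: [0.4914, -0.0519, 0.0235]
tcp_rot: [-0.352, 3.122, -0.002]
wrist_force: [0.4, 0.2, -0.2]
grip_width: 0.006
```

Request:
{"method": "arm_command", "body": {
  "moves": [
    [[0, 0, 1], [0, 0, 0], 255],
    [[0, 0, 1], [0, 0, 0], 255],
    [[0, 0, 1], [0, 0, 0], 255]
  ]
}}

```text
time: 7.47
eef_pos: [0.4908, -0.0488, 0.0199]
tcp_rot: [0.359, -3.12, 0.0]
wrist_force: [0.4, -0.1, -1.1]
grip_width: 0.005
```

Request:
{"method": "arm_command", "body": {
  "moves": [
    [[0, 0, 1], [0, 0, 0], 255],
    [[0, 0, 1], [0, 0, 0], 255]
  ]
}}

```text
time: 7.63
eef_pos: [0.4908, -0.0478, 0.0177]
tcp_rot: [0.362, -3.12, -0.001]
wrist_force: [0.2, -0.2, 0.1]
grip_width: 0.007
```

Request:
{"method": "arm_command", "body": {
  "moves": [
    [[0, 0, 1], [0, 0, 0], 255],
    [[0, 0, 1], [0, 0, 0], 255]
  ]
}}

```text
time: 7.8
eef_pos: [0.4909, -0.0476, 0.0169]
tcp_rot: [0.363, -3.12, 0.001]
wrist_force: [-4.1, 0.9, 24.0]
grip_width: 0.007
```

Request:
{"method": "arm_command", "body": {
  "moves": [
    [[0, 0, 1], [0, 0, 0], 255],
    [[0, 0, 1], [0, 0, 0], 255]
  ]
}}

```text
time: 7.97
eef_pos: [0.4909, -0.0477, 0.0169]
tcp_rot: [-0.363, 3.119, -0.003]
wrist_force: [-1.6, -0.5, 10.6]
grip_width: 0.007
```

```bash
python3 -c "
from h import *
goto(3,-27,.022); print(telemetry.state()['joints'])"
```

```text
k 3 t 7.97 pos [ 0.4909 -0.0477  0.0169] shift [-0.  -5.5 -5.1] turn [-0.002  0.001  0.007] F [-1.63 -0.48 10.62]
[ 0.11497116  0.85917132 -0.18464797  2.09067821  0.62352041  0.24307019
  1.18678237]
```

Cover 3 is rigid: 24 N then 11 N with no movement at z = 0.0169. On to cover 2.

Request:
{"method": "arm_command", "body": {
  "moves": [
    [[0, 0, -10], [0, 0, 0], 255],
    [[0, 0, -6], [0, 0, 0], 255],
    [[0, -25, 0], [0, 0, 0], 255],
    [[0, -25, 0], [0, 0, 0], 255],
    [[0, -25, 0], [0, 0, 0], 255],
    [[0, -4, 0], [0, 0, 0], 255],
    [[0, 0, 0], [0, 0, 0], 255]
  ]
}}

```text
time: 8.55
eef_pos: [0.5109, -0.125, 0.0349]
tcp_rot: [-0.37, 3.116, -0.001]
wrist_force: [0.1, 1.3, -0.7]
grip_width: 0.002
```

```bash
python3 -c "
from h import *
goto(2,-27,.022)"
```

```text
k 2 t 8.55 pos [ 0.5109 -0.125   0.0349] shift [ 2.2 -1.6 12.9] turn [-0.001  0.004  0.012] F [ 0.1   1.32 -0.69]
```

Request:
{"method": "arm_command", "body": {
  "moves": [
    [[2, -2, 5], [0, 0.004, 0.012], 255],
    [[0, 0, 4], [0, 0, 0], 255],
    [[0, 0, 1], [0, 0, 0], 255],
    [[0, 0, 0], [0, 0, 0], 255]
  ]
}}

```text
time: 8.88
eef_pos: [0.5083, -0.1246, 0.0237]
tcp_rot: [0.353, -3.12, -0.001]
wrist_force: [0.9, 0.4, -0.6]
grip_width: 0.006
```

Request:
{"method": "arm_command", "body": {
  "moves": [
    [[0, 0, 1], [0, 0, 0], 255],
    [[0, 0, 1], [0, 0, 0], 255]
  ]
}}

```text
time: 9.05
eef_pos: [0.508, -0.1224, 0.0213]
tcp_rot: [0.359, -3.119, -0.003]
wrist_force: [-0.5, -0.3, 0.4]
grip_width: 0.005
```

Request:
{"method": "arm_command", "body": {
  "moves": [
    [[0, 0, 1], [0, 0, 0], 255],
    [[0, 0, 1], [0, 0, 0], 255]
  ]
}}

```text
time: 9.22
eef_pos: [0.5081, -0.1211, 0.0191]
tcp_rot: [0.362, -3.119, -0.004]
wrist_force: [1.0, 0.1, 0.6]
grip_width: 0.008
```

Request:
{"method": "arm_command", "body": {
  "moves": [
    [[0, 0, 1], [0, 0, 0], 255],
    [[0, 0, 1], [0, 0, 0], 255]
  ]
}}

```text
time: 9.38
eef_pos: [0.5082, -0.1208, 0.017]
tcp_rot: [0.362, -3.119, -0.004]
wrist_force: [-0.7, 0.1, 1.2]
grip_width: 0.007
```

Request:
{"method": "arm_command", "body": {
  "moves": [
    [[0, 0, 1], [0, 0, 0], 255],
    [[0, 0, 1], [0, 0, 0], 255]
  ]
}}

```text
time: 9.55
eef_pos: [0.5082, -0.1208, 0.0151]
tcp_rot: [0.362, -3.119, -0.004]
wrist_force: [-1.0, 0.1, 3.4]
grip_width: 0.004
```

Request:
{"method": "arm_command", "body": {
  "moves": [
    [[0, 0, 1], [0, 0, 0], 255],
    [[0, 0, 1], [0, 0, 0], 255]
  ]
}}

```text
time: 9.72
eef_pos: [0.5082, -0.1208, 0.0133]
tcp_rot: [0.362, -3.119, -0.004]
wrist_force: [-0.6, 0.2, 4.4]
grip_width: 0.005
```

Request:
{"method": "arm_command", "body": {
  "moves": [
    [[0, 0, 1], [0, 0, 0], 255],
    [[0, 0, 1], [0, 0, 0], 255]
  ]
}}

```text
time: 9.88
eef_pos: [0.5083, -0.1208, 0.0116]
tcp_rot: [0.362, -3.12, -0.003]
wrist_force: [-1.4, -0.3, 10.3]
grip_width: 0.007
```

Cover 2 gives way: it moved about 6 mm while the force rose gradually from 1 to 10 N. I'll check in the side view that it's tilting.

```bash
python3 -c "
from h import *
goto(2,0,.022)
for n in ('scene','side'):
  f=cams.grab_frame(n); cv2.imwrite('pics/%s4.png'%n,f['pixels'][:,:,::-1])
a=cv2.resize(cv2.imread('pics/scene4.png')[150:230,130:310],(675,300),interpolation=2); b=cv2.resize(cv2.imread('pics/side4.png')[200:320,300:480],(450,300),interpolation=2)
o=np.zeros((600,675,3),np.uint8);o[:300]=a;o[300:,:450]=b;cv2.imwrite('pics/c4.png',o)"
```

```text
k 2 t 9.88 pos [ 0.5083 -0.1208  0.0116] shift [-26.4  -6.4 -10.4] turn [ 0.002 -0.001  0.006] F [-1.36 -0.34 10.33]
```

View pics/c4.png

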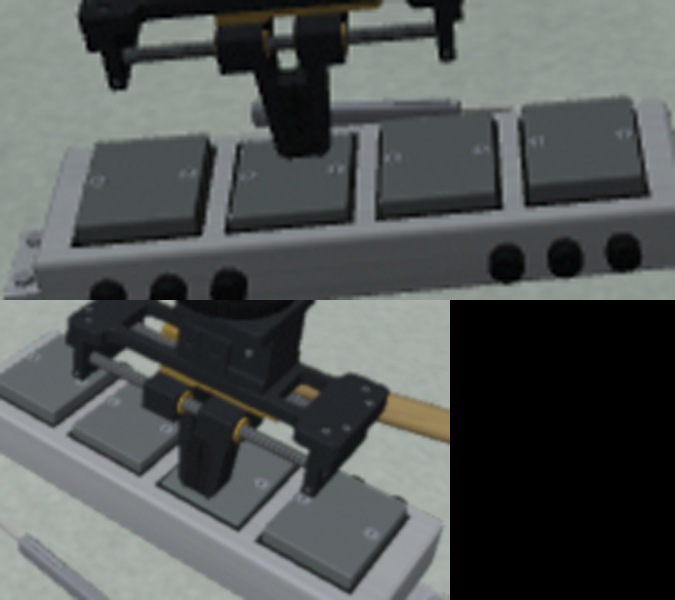

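The side view shows cover 2 sunk and tilted at its near edge. In the scene crop the tip is at x≈300, while the middle between the screws is at ≈292, so it needs about −6 mm in y. I'll lift off and move over its middle.

Request:
{"method": "arm_command", "body": {
  "moves": [
    [[0, 0, -10], [0, 0, 0], 255],
    [[0, 0, -7], [0, 0, 0], 255],
    [[-10, -3, 0], [0, 0, 0], 255],
    [[-10, -3, 0], [0, 0, 0], 255],
    [[-6, 0, 0], [0, 0, 0], 255],
    [[0, 0, 0], [0, 0, 0], 255],
    [[0, 0, 0], [0, 0, 0], 255]
  ]
}}

```text
time: 10.57
eef_pos: [0.5358, -0.1213, 0.0316]
tcp_rot: [0.361, -3.12, -0.003]
wrist_force: [-0.6, -0.5, -0.4]
grip_width: 0.004
```

```bash
python3 - <<'E'
from h import *
goto(2,0,.022); print(telemetry.state()['joints'])
f=cams.grab_frame("scene"); im=f["pixels"]; g=im.max(2)[160:215,185:235]
cv2.imwrite("pics/s5.png",cv2.resize(im[150:230,160:270,::-1],(660,480),interpolation=2))
E
```

```text
k 2 t 10.57 pos [ 0.5358 -0.1213  0.0316] shift [0.2 0.3 9.6] turn [ 0.002 -0.     0.005] F [-0.58 -0.52 -0.4 ]
[ 0.33259772  0.87482826 -0.3268345   1.91320581  0.59586875  0.45133845
  1.37137972]
```

View pics/s5.png

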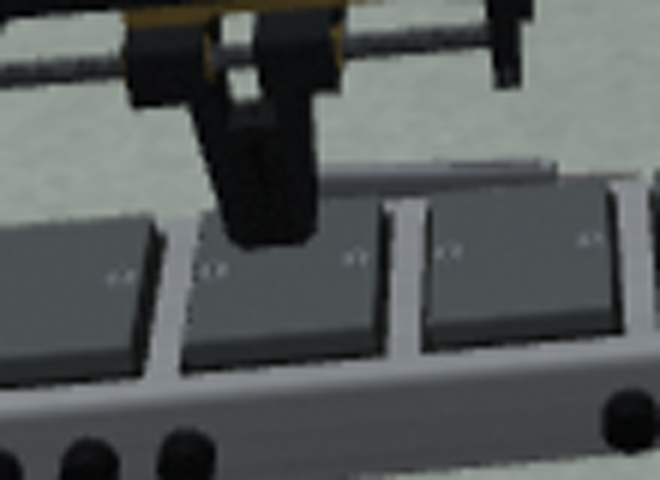

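The tip is at crop (275,245). The screws are at (215,270) and (357,257), so the middle is at (286,264). After the drop the tip lands within about 2 mm along x and about 3 mm short along +y. I'll nudge it +2 mm in y and press.

Request:
{"method": "arm_command", "body": {
  "moves": [
    [[0, 2, 4], [0.002, 0, 0.005], 255],
    [[0, 0, 4], [0, 0, 0], 255],
    [[0, 0, 3], [0, 0, 0], 255],
    [[0, 0, 1], [0, 0, 0], 255],
    [[0, 0, 1], [0, 0, 0], 255]
  ]
}}

```text
time: 11.03
eef_pos: [0.5327, -0.1189, 0.017]
tcp_rot: [0.353, -3.118, 0.0]
wrist_force: [1.2, -0.9, 1.5]
grip_width: 0.01
```

Request:
{"method": "arm_command", "body": {
  "moves": [
    [[0, 0, 1], [0, 0, 0], 255],
    [[0, 0, 1], [0, 0, 0], 255],
    [[0, 0, 1], [0, 0, 0], 255]
  ]
}}

```text
time: 11.28
eef_pos: [0.5327, -0.119, 0.014]
tcp_rot: [0.353, -3.118, 0.001]
wrist_force: [-1.5, 0.6, 5.0]
grip_width: 0.004
```

```bash
python3 -c "
from h import *
goto(2,0,.010); print(telemetry.state()['moment'])"
```

```text
k 2 t 11.28 pos [ 0.5327 -0.119   0.014 ] shift [-2.2 -2.6  4. ] turn [-0.    -0.004  0.001] F [-1.51  0.56  5.05]
[ 0.12279477  0.19314237 -0.00470534]
```

The tip drifted 2 mm toward the near side on the way down, so I'll lift clear, correct and press again.

Request:
{"method": "arm_command", "body": {
  "moves": [
    [[0, 0, -7], [0, 0, 0], 255],
    [[-2, 0, 0], [0, -0.004, 0], 255],
    [[0, 0, 0], [0, 0, 0], 255],
    [[0, 0, 0], [0, 0, 0], 255]
  ]
}}

```text
time: 11.62
eef_pos: [0.5349, -0.1185, 0.0217]
tcp_rot: [-0.353, 3.121, 0.0]
wrist_force: [-0.5, 0.5, -0.1]
grip_width: 0.005
```

```bash
python3 -c "
from h import *
goto(2,0,.010,2)"
```

```text
k 2 t 11.62 pos [ 0.5349 -0.1185  0.0217] shift [ 0.  -0.6 11.7] turn [-0.     0.001  0.001] F [-0.54  0.46 -0.12]
```

Request:
{"method": "arm_command", "body": {
  "moves": [
    [[0, 0, 1], [0, 0, 0], 255],
    [[0, 0, 1], [0, 0, 0], 255],
    [[0, 0, 1], [0, 0, 0], 255],
    [[0, 0, 1], [0, 0, 0], 255],
    [[0, 0, 1], [0, 0, 0], 255],
    [[0, 0, 1], [0, 0, 0], 255]
  ]
}}

```text
time: 12.12
eef_pos: [0.5348, -0.1186, 0.0151]
tcp_rot: [-0.353, 3.121, 0.0]
wrist_force: [-0.8, 0.4, 4.2]
grip_width: 0.003
```

Request:
{"method": "arm_command", "body": {
  "moves": [
    [[0, 0, 1], [0, 0, 0], 255],
    [[0, 0, 1], [0, 0, 0], 255],
    [[0, 0, 1], [0, 0, 0], 255]
  ]
}}

```text
time: 12.37
eef_pos: [0.5348, -0.1187, 0.0125]
tcp_rot: [-0.353, 3.121, -0.001]
wrist_force: [-0.5, -0.2, 5.9]
grip_width: 0.007
```

Request:
{"method": "arm_command", "body": {
  "moves": [
    [[0, 0, 1], [0, 0, 0], 255],
    [[0, 0, 1], [0, 0, 0], 255],
    [[0, 0, 1], [0, 0, 0], 255]
  ]
}}

```text
time: 12.62
eef_pos: [0.5349, -0.1187, 0.0107]
tcp_rot: [-0.353, 3.12, -0.002]
wrist_force: [-3.1, 1.1, 16.9]
grip_width: 0.003
```

```bash
python3 -c "
from h import *
goto(2,0,.010,2); print(telemetry.state()['moment'])"
```

```text
k 2 t 12.62 pos [ 0.5349 -0.1187  0.0107] shift [-0.1 -0.4  0.7] turn [-0.002  0.001  0.   ] F [-3.11  1.08 16.93]
[ 0.13381356  0.73125347 -0.07579727]
```

Request:
{"method": "arm_command", "body": {
  "moves": [
    [[0, 0, 1.5], [0, 0, 0], 255],
    [[0, 0, 1.5], [0, 0, 0], 255]
  ]
}}

```text
time: 12.78
eef_pos: [0.5349, -0.1188, 0.0107]
tcp_rot: [-0.353, 3.119, -0.005]
wrist_force: [-3.9, 0.3, 18.9]
grip_width: 0.007
```

```bash
python3 -c "
from h import *
goto(2,0,.010,2)
for n in ('scene','side'):
  f=cams.grab_frame(n); cv2.imwrite('pics/%s6.png'%n,f['pixels'][:,:,::-1])
a=cv2.resize(cv2.imread('pics/scene6.png')[150:230,130:310],(675,300),interpolation=2); b=cv2.resize(cv2.imread('pics/side6.png')[200:320,300:480],(450,300),interpolation=2)
o=np.zeros((600,675,3),np.uint8);o[:300]=a;o[300:,:450]=b;cv2.imwrite('pics/c6.png',o)
goto(2,0,.010,2)"
```

```text
k 2 t 12.78 pos [ 0.5349 -0.1188  0.0107] shift [-0.  -0.3  0.7] turn [-0.004  0.002  0.001] F [-3.92  0.3  18.95]
k 2 t 12.88 pos [ 0.5349 -0.1188  0.0107] shift [-0.1 -0.3  0.7] turn [-0.004  0.002  0.001] F [-3.42 -0.63 17.59]
```

View pics/c6.png

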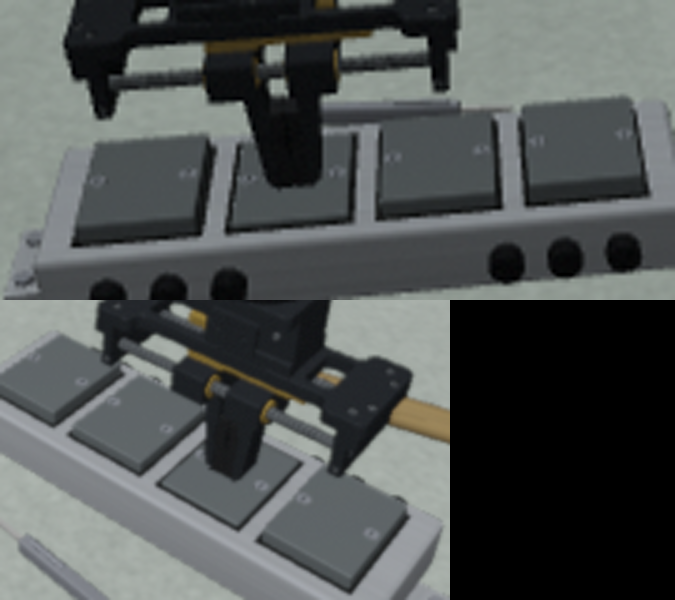

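Cover 2 is sunk below its neighbours and level on both sides of the tip, which sits between the screws at crop (295,185). The hold is steady at about 18 N with the TCP stalled at z = 0.0107. I'll let half a second pass to check the hold, then hand in if it stays steady.

```bash
python3 -c "
from h import *
from bench import ticket
for i in range(10): cams.grab_frame('wrist')
s=telemetry.state(); print(s['time'],s['eef_pos'],s['wrist_force'])
if s['wrist_force'][2]>13 and s['eef_pos'][2]<.0112: print(ticket.hand_in())"
```

```text
13.3833 [ 0.53490724 -0.11876036  0.01070929] [-3.38299853 -0.62826127 18.27292455]
the job is handed in; nothing more can be done
None
```

The loose cover is at place 2. It is pushed down in its middle onto its seat, and I handed the job in at 13.4 s with the arm still holding it there.

- **Finding it:** I pressed near edges in the order 4, 3, 2. Covers 4 and 3 did not move under 11–24 N. Cover 2 gave way by about 6 mm as the force rose to 10 N, and the picture showed its near edge dipping. I did not press cover 1.
- **Seating it:** the fingertips went down about 7 mm in the middle, then the force jumped from 6 to 17 N and the movement stopped.
- **Last checks:** over the last 0.6 s the push stayed at about 18 N with no sinking or drift. The last picture shows the cover looking level, sunk below its neighbours, with the tip between the screws.
- **Disagreed:** the reported tool height read about 25–30 mm lower than the fingertips looked in the cameras, so I went by contact force for heights.
- **Redone:** my first press in the middle drifted 2 mm toward the near side, so I lifted off the cover and repeated it.
- **Other things:** I kept clear of the tire gauge, hammer and jar, and the pictures I looked at gave no sign that any of them moved. I did not measure their positions again at the end, and the jar is outside the last picture.

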